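# Put the kitchen mill's spout drive in gear and swing the spout over the bowl

## Task

Ease the knob on top of the mill down until it is fully home in gear, rocking it a little as you press so that the teeth mesh, and never forcing tooth against tooth. Then, with the knob still down, turn it so that the spout stands over the middle of the bowl (not the mug), and let go. Do not push the spout itself, and leave the bowl, mug, jar and egg cup where they stand.

Things in the scene. Friction and masses are not known exactly. Their poses are not given: they have to be found in the camera images.
- mill: The mill's fixed white housing, a 145 mm wide drum 98 mm tall (foot 170 mm wide) with a wooden band. Origin on the table on the mill's upright axis. The steel turret on it (140 mm wide, z 100 to 120 mm) turns about that axis and carries the spout.
- knob_bar (a point): Centre of the wooden T-bar on top of the gear-change knob, on the mill's axis: grasp from above. Bar 62 mm long (its x axis), 14 mm thick (y), 22 mm tall, on a 12 mm stem; an 80 mm brass disc lies below it, its top 34 mm under this point. Height about 193 mm with the knob up, 177 mm when home. It slides down and turns only about the mill's upright axis.
- knob (a joint): How far the knob is pressed down, m: 0 up, 0.016 home on its stop; starts at 0 to 0.003. About 4 N of friction: it stays where left. Under its disc 4 dogs must drop between the 12 teeth of the turret's gear; dogs meet the tooth tops somewhere from 0.006 to 0.012 (differs each start) and it cannot get home unless they mesh. In gear, turning it turns the turret.
- knob_turn (a joint): Turn of the knob relative to the turret, rad, counter-clockwise from above positive, no stops; at 0 the bar lies along the spout. Once in gear it stays constant within 0.1 rad of play. The teeth repeat every 0.524 rad (30 degrees) and drop in within about 0.04 rad either side of the right angle, which is not known and never met at the start.
- gear (a joint): How far the toothed gear is pushed down on its spring, m: 0 untouched, stiffness 7 N per mm. It must never be pushed beyond 0.003 (about 21 N of tooth on tooth).
- turret (a joint): Angle of the turret with its spout in the housing, rad, counter-clockwise from above positive, at most 3 either way. It drags with about 0.2 N m of friction and stays where it is left.
- spout_tip (a point): Centre of the downturned end of the spout, a steel tube 28 mm thick, 150 mm from the mill's axis, 88 mm above the table; the lower edge of the turned-down end is there.
- bowl_mid (a point): Centre of the mouth of the white bowl (104 mm wide, 55 mm tall, no handle), loose on the table, 139 to 163 mm from the mill's axis, 0.5 to 1.1 rad round from the spout's start, on either side; this point is 55 mm above the table.
- mug_mid (a point): Centre of the mouth of a white mug (72 mm wide, 62 mm tall, with a handle) on the other side of the spout: leave it alone.
- jar: Glass jar with a wooden cap, 60 mm wide, 95 mm tall, beside the mill; origin under its base. Leave it alone.
- eggcup: White egg cup, 48 mm wide, 50 mm tall, beside the mill; origin under its base. Leave it alone.
- spout: The spout, a steel tube 28 mm thick that runs out level from the turret along this frame's x axis and turns with it; origin on the mill's axis at the tube's height, 110 mm. The robot must not push it.
Not all that is in view belongs to the job. What is shaped like the part that bears bowl_mid but black or green is not meant.

How it is judged (in metres and radians):
On the way, in this order (a step that is already met when the one before it is completed fails the run):
1. the knob is fully home in gear (pressed down more than 14.5 of 16 mm) (value of joint knob above 0.0145 m), for 0.2 s.
2. with the knob home, the spout stands over the middle of the bowl (within 25 mm) (value of joint knob above 0.0145 m and horizontal distance between spout_tip and bowl_mid below 0.025 m), for 0.2 s.
At the end, for the whole second after the job is handed in: The knob is fully home in gear (more than 14.5 mm of its 16 mm), the spout's end is within 25 mm, seen from above, of the centre of the bowl, and the turret is at rest (all of step 2 and velocity of joint turret between -0.05 and 0.05 rad/s); the robot touches nothing.
It fails at once if tooth is forced on tooth: the gear pushed down more than 3 mm on its spring (about 21 N) (value of joint gear above 0.003 m).
It fails at once if the bowl, mug, jar or egg cup is moved by more than 15 mm (distance of any of bowl_mid, mug_mid, jar, eggcup from where it was at the start of the episode above 0.015 m).
It fails at once if the robot pushes the spout (more than 1 N) (contact force between any of the fingers, the arm and spout above 1 N).
It also fails if it takes over 42 s, if anything falls off the work surface, if the arm or the gripper's body presses on something with over 40 N, if the wrist force passes 120 N, or if a joint passes its speed limit or range.

## Robot

A 6-joint arm with a two-finger parallel gripper is mounted at the origin on the work surface. World frame = base frame: x ahead of the robot, y to its left, z up, the work surface at z = 0. Lengths are in mm, angles in rad, forces in N, time in s.
With the tool pointing down it reaches from about 325 to 900 mm from the base axis. Payload 6.1 kg.
Tool frame: the origin (TCP) lies at the very end of the fingers, on their centre line; the grasp point (between the pads) lies 19 mm behind it (r.pinch_z is the z of the grasp point in the tool frame, in mm); z points along the fingers, y is the line along which they close (so a half turn about z gives the same grasp; the last joint's range is limited). The gripper opens to 85 mm and grips with 20 to 120 N. Pads are 22 mm wide; open, the fingers measure 114 mm over their backs; the gripper's body (76 mm by 85 mm) begins 54 mm behind the grasp point. The pads swing forward as they close: fully open they stand 13 mm farther back than shut.
Start: joints at [-1.422, 0.22, 1.526, -0, 1.395, -0.126], TCP at [169.59, -601.544, 231.3] pointing down, gripper open.
Joint ranges: [-2.98, 2.98], [-0.91, 2.08], [0.09, 2.57], [-1.24, 4.39], [0.2, 2.65], [-2.68, 2.68]. Speed limits (rad/s): [2.57, 2.57, 3.01, 3.14, 3.14, 3.14].

## Interface

Orientations are given as a unit quaternion [w, x, y, z].
In Python, from rig import r gives the robot as it stands.
- The arm moves only by the tool send_rows, never from a script. Its argument "steps" is a list of rows, each a list of 3 entries, a list of its own where there are three numbers: the shift along the tool's x, y, z in m, then the turn about the tool's z in rad, then the finger opening in m, from 0 to 0.0854. A call has 1 to 12 rows; each row shifts and turns the commanded pose from where the row before left it, along the tool's axes as they then stand; what a row does not reach is not made up. A row lasts 1/8 s, in which the tool goes at most 62.5 mm and 10.7 degrees, less where a joint would pass 70% of its speed; a pose out of reach is approached as far as the arm can. A call is refused whole if a number of a shift passes 0.0625 or a number of a turn 0.188, either way. A call with a gripper value outside its range is refused whole. The fingers move at their own pace and stop on an object; "squeeze" is the grip in N (left out, the last holds). Time passes only in rows, so rows that do not move let the fingers close. It gives the time, the measured TCP pose, the force, the opening and the grip force at its end, in the units of the state.
- r.get_obs(): the state, without advancing time (a new reading comes with each control period).
- r.camera(name): name is "scene" or "top"; returns a dict with "img" (400x640x3 uint8, red, green, blue), "range_z" (400x640 float32, mm along the optical axis (not along the pixel's ray), 0 where there is no reading), "fx", "fy", "cx", "cy" (pixels), "rvec" (rotation vector, rad) and "tvec" (3), from world to camera coordinates, as OpenCV has them. Camera axes: x right, y down, z forward; pixel columns grow to the right and rows downward; lengths in mm; the calibration is good to about 2 mm. A picture is of the moment at which its call begins.
- r.job_done(): hands the job in; it is judged then, once.
Trained networks look in a picture, given as the dict that the camera call returned (one of the last four; its "shot" number tells which), for a name from the list of things; names that differ only in an ending like _2 or _b are one class to them, and where a whole thing is asked for, a point or a joint stands for the part that bears it (a point fixed in the world has none). Each returns a list of dicts, best first, with "conf" (0 to 1); they miss things now and then, are a little off and sometimes report something else, mostly with a low value. They report only what shows in the picture. A call takes as long as a camera call. They do not tell look-alikes from the thing itself.
- r.spot_in(picture, name): "extent" ([left, top, right, bottom] in pixels, round what is visible of it).
The state is a dict: "t": time; "qpos": joint angles; "qvel": joint speeds; "effort": joint torques, N m; "tool_pos": TCP position; "tool_rot": TCP orientation; "ft_force": force on the tool from outside, world axes, zero at the start; "moment": the same for the moment, N m; "width": opening from 0.0 (shut) to 1.0 (fully open); "finger_force": force on a finger pad.
Only numpy, scipy, OpenCV 4.12 (cv2) and the standard library are available. Lean on these libraries where they do the work, as an engineer would, in place of code of your own. Each camera call takes 0.05 s, during which the arm holds its last target. There are 200 camera calls.

## Working session

There is one attempt and no reset: what is moved stays moved. The work goes in short steps, Python scripts to look and compute and a tool call to move; the robot and the scene stay as the last step left them, time stands still between calls to the robot, and variables do not carry over. Pictures are saved under pics/ and viewed, at most 10 in all, crops included, and the job is handed in when it is done.

Besides the shell and the picture viewer there is one more tool, called after ">>>" as name(argument=value, ...) on one line, values as JSON. send_rows: Moves the arm, as the interface text tells. Its arguments: {"type":"object","properties":{"steps":{"type":"array"},"squeeze":{"type":"number"}},"required":["steps"]}

```bash
mkdir -p pics; cat > h.py <<'E'
import numpy as np, cv2
from rig import r
def cam(n): return r.camera(n)
def RT(c): return cv2.Rodrigues(np.array(c['rvec'],float))[0], np.array(c['tvec'],float).reshape(3)
def deproj(c,u,v,z):
    R,t=RT(c); p=np.array([(u-c['cx'])/c['fx']*z,(v-c['cy'])/c['fy']*z,z]); return R.T@(p-t)
def cloud(c):
    R,t=RT(c); Z=c['range_z'].astype(float); v,u=np.indices(Z.shape)
    P=np.stack([(u-c['cx'])/c['fx']*Z,(v-c['cy'])/c['fy']*Z,Z],-1); return (P-t)@R
def proj(c,p):
    R,t=RT(c); q=R@np.array(p,float)+t; return c['fx']*q[0]/q[2]+c['cx'],c['fy']*q[1]/q[2]+c['cy']
def save(c,n,box=None,s=1):
    im=c['img'][...,::-1]
    if box: l,t,rr,b=box; im=im[t:b,l:rr]
    cv2.imwrite('pics/'+n,cv2.resize(im,None,fx=s,fy=s,interpolation=cv2.INTER_CUBIC))
E
python3 - <<'E'
from h import *
ims=[]
for n in('top','scene'):
    c=cam(n); ims.append(c['img'][...,::-1]); C=cloud(c)
    for k in('mill','knob_bar','spout','bowl_mid','mug_mid','jar','eggcup'):
        for d in r.spot_in(c,k)[:3]:
            e=d['extent']; u,v=(e[0]+e[2])/2,(e[1]+e[3])/2
            print(n,k,round(d['conf'],2),np.round(e),C[int(v),int(u)].round())
cv2.imwrite('pics/a.png',np.vstack(ims)[:, :].copy()[::1] if 0 else cv2.resize(ims[0],(640,400))); cv2.imwrite('pics/b.png',ims[1])
E
```

```text
top mill 0.89 [318. 190. 385. 282.] [ 541. -102.  156.]
top knob_bar 0.68 [338. 230. 372. 266.] [ 507. -107.  201.]
top spout 0.74 [361. 194. 387. 223.] [ 612. -161.  126.]
top bowl_mid 0.82 [250. 170. 290. 206.] [684. 111.   2.]
top bowl_mid 0.71 [324. 119. 363. 156.] [834. -94.   7.]
top bowl_mid 0.62 [388. 161. 430. 195.] [ 720. -281.    5.]
top mug_mid 0.59 [383. 220. 422. 250.] [ 556. -258.    3.]
top jar 0.72 [383. 277. 412. 301.] [ 411. -224.   94.]
top eggcup 0.47 [286. 225. 308. 243.] [551.  35.  48.]
scene mill 0.97 [244. 148. 316. 252.] [ 566. -112.  120.]
scene mill 0.7 [258. 151. 290. 187.] [ 522. -113.  173.]
scene knob_bar 0.82 [261. 147. 291. 185.] [ 519. -108.  179.]
scene spout 0.96 [249. 201. 275. 241.] [ 642. -163.  119.]
scene spout 0.24 [258. 149. 291. 187.] [ 539. -115.  187.]
scene bowl_mid 0.81 [285. 276. 336. 328.] [791. -94.  12.]
scene bowl_mid 0.68 [187. 259. 243. 303.] [ 682. -274.   16.]
scene bowl_mid 0.67 [363. 221. 412. 261.] [645. 120.  18.]
scene mug_mid 0.84 [200. 217. 244. 259.] [ 591. -249.   58.]
scene jar 0.55 [210. 178. 237. 218.] [ 441. -233.   70.]
scene eggcup 0.66 [328. 208. 350. 233.] [573.  25.  45.]
scene eggcup 0.65 [290. 234. 334. 270.] [635. -54.  12.]
```

View pics/a.png

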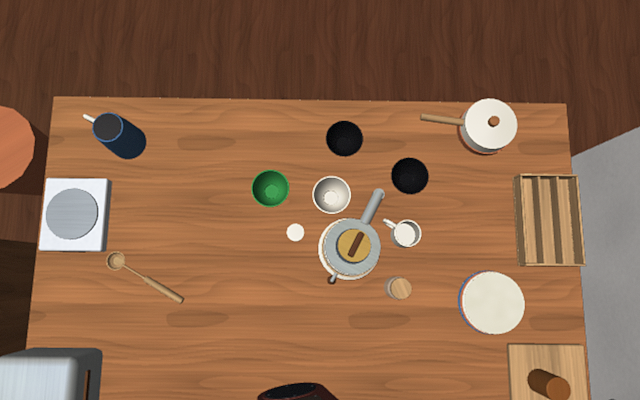

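View pics/b.png

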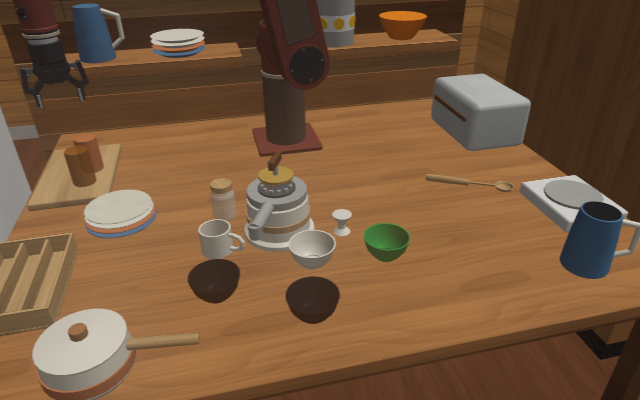

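The top view shows the mill at (350,248), spout tip at (378,193), mug at (405,234), jar at (399,288) and egg cup at (295,232). Bowl candidates are white (331,195), green (270,188), and black (345,138) and (409,176). I choose the white one. Next I measure, with a close crop to check it.

```bash
python3 - <<'E'
from h import *
c=cam('top'); C=cloud(c); im=c['img'].astype(int); save(c,'c.png',(280,150,440,310),4)
def win(l,t,rr,b):
    m=np.zeros(C.shape[:2],bool); m[t:b,l:rr]=1; return m&(c['range_z']>0)
def circ(p):
    (x,y),rad=cv2.minEnclosingCircle(p[:,:2].astype(np.float32)); return round(x,1),round(y,1),round(rad,1)
m=win(310,210,395,290)
z=C[...,2]
for lo,hi in((100,130),(140,170),(175,215)):
    p=C[m&(z>lo)&(z<hi)]; print(lo,len(p),circ(p),p.mean(0).round(1),np.median(p[:,2]).round(1))
p=C[m&(z>175)]; rc=cv2.minAreaRect(p[:,:2].astype(np.float32)); print('bar',rc)
w,v=np.linalg.eigh(np.cov(p[:,:2].T)); print('bar yaw',np.arctan2(v[1,1],v[0,1]))
sp=C[win(355,185,395,225)&(z>85)&(z<135)]; print('spout',sp.mean(0).round(1),sp[:,0].max(),len(sp))
w,v=np.linalg.eigh(np.cov(sp[:,:2].T)); print('spout yaw',np.arctan2(v[1,1],v[0,1]))
b=C[win(305,170,356,220)&(z>40)&(z<66)]; print('bowl',circ(b),b.mean(0).round(1),len(b))
R,t=RT(c); print('cam',(-R.T@t).round()); print(r.get_obs()['tool_rot'])
# ellipse of bowl rim: white blob
E
```

```text
100 1747 (533.9, -119.6, 89.6) [ 520.4 -111.1  118.8] 118.7
140 671 (515.8, -110.4, 39.9) [ 514.9 -109.1  155.8] 155.7
175 180 (515.5, -110.5, 30.9) [ 515.6 -109.5  198.8] 199.8
bar ((515.7930297851562, -110.05107879638672), (14.287561416625977, 61.65401077270508), 63.339698791503906)
bar yaw 2.675723931424092
spout [ 613.8 -157.2  119.2] 663.5584878253773 442
spout yaw 2.608174447720247
bowl (657.5, -59.8, 51.3) [663.  -60.9  50.2] 303
cam [ 448.   -2. 1243.]
[ 1.16021410e-05  9.90576603e-01  1.36959821e-01 -9.46181699e-08]
```

View pics/c.png

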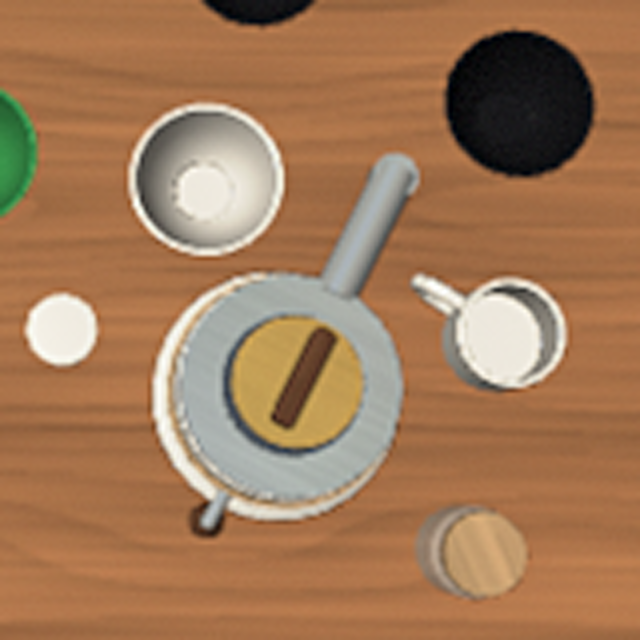

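The crop confirms the white bowl: centre (206,180) in the crop, no handle. The mug with a handle is at (505,335) and the spout end at (400,165). The bar lies about along the spout, yaw about -0.466, with the axis at (515.7,-110). The bowl is at yaw +0.34, so the turret has to turn about +0.8. First I move above the knob.

>>> send_rows(steps=[[[0.0388,-0.0316,-0.001],0,0.0854],[[0.0388,-0.0316,-0.001],0,0.0854],[[0.0388,-0.0316,-0.001],0,0.0854],[[0.0388,-0.0316,-0.001],0,0.0854],[[0.0388,-0.0316,-0.001],0,0.0854],[[0.0388,-0.0316,-0.001],0,0.0854],[[0.0388,-0.0316,-0.001],0,0.0854],[[0.0388,-0.0316,-0.001],0,0.0854],[[0.0388,-0.0316,-0.001],0,0.0854],[[0.0388,-0.0316,-0.001],0,0.0854],[[0.0388,-0.0316,-0.001],0,0.0854],[[0.0388,-0.0316,-0.001],0,0.0854]], squeeze=40)

```text
t: 2.35
tool_pos: [515.7, -108.8, 243.7]
tool_rot: [0.0, 0.991, 0.137, 0.0]
ft_force: [-0.4, -0.5, 0.2]
width: 0.997
finger_force: 0.0
```

>>> send_rows(steps=[[[0,0,0],0.148,0.06],[[0,0,0],0.148,0.06],[[0,0,0],0.148,0.06],[[0,0,0],0.148,0.06],[[0,0,0],0.148,0.06],[[0,0,0],0,0.06],[[0,0,0],0,0.06]])

```text
t: 3.22
tool_pos: [514.8, -110.2, 243.4]
tool_rot: [0.0, 0.973, -0.229, 0.0]
ft_force: [0.9, 0.4, -0.5]
width: 0.706
finger_force: 0.0
```

```bash
cat >> h.py <<'E'
def st():
    o=r.get_obs(); q=o['tool_rot']; yaw=2*np.arctan2(q[2],q[1]); yaw=(yaw+np.pi)%(2*np.pi)-np.pi
    print('t',round(o['t'],2),'p',np.round(o['tool_pos'],1),'yaw',round(yaw,3),'F',np.round(o['ft_force'],1),'M',np.round(o['moment'],2),'w',np.round(o['width'],3),o['finger_force'],'q6',o['qpos'][5]); return np.array(o['tool_pos']),yaw
def togo(x,y,z,yw):
    p,a=st(); d=np.array([x,y,z])-p
    print('dx',d[0]*np.cos(a)+d[1]*np.sin(a),'dy',d[0]*np.sin(a)-d[1]*np.cos(a),'dz',-d[2],'turn',a-yw)
E
python3 - <<'E'
from h import *
togo(515.7,-110.2,171,-.466)
E
```

```text
t 3.23 p [ 514.8 -110.2  243.4] yaw -0.462 F [ 0.9  0.4 -0.5] M [ 0.   -0.02 -0.04] w 0.706 0.0 q6 1.6724181833970775
dx 0.7530473467852833 dy -0.42327318005970604 dz 72.35906597605589 turn 0.0035817977287829206
```

>>> send_rows(steps=[[[0.0007,0,0.015],0.004,0.05],[[0,0,0.015],0,0.05],[[0,0,0.015],0,0.05],[[0,0,0.012],0,0.05],[[0,0,0.01],0,0.05],[[0,0,0.005],0,0.05],[[0,0,0],0,0.05],[[0,0,0],0,0.03]])

```text
t: 4.22
tool_pos: [515.8, -110.7, 171.9]
tool_rot: [0.0, 0.973, -0.232, 0.0]
ft_force: [0.9, -0.4, -0.5]
width: 0.388
finger_force: 0.0
```

```bash
python3 - <<'E'
from h import *
st(); c=cam('scene'); save(c,'d.png',(215,110,355,270),4); 
E
```

```text
t 4.22 p [ 515.8 -110.7  171.9] yaw -0.469 F [ 0.9 -0.4 -0.5] M [ 0.03  0.01 -0.05] w 0.388 0.0 q6 1.6790617082172008
```

View pics/d.png

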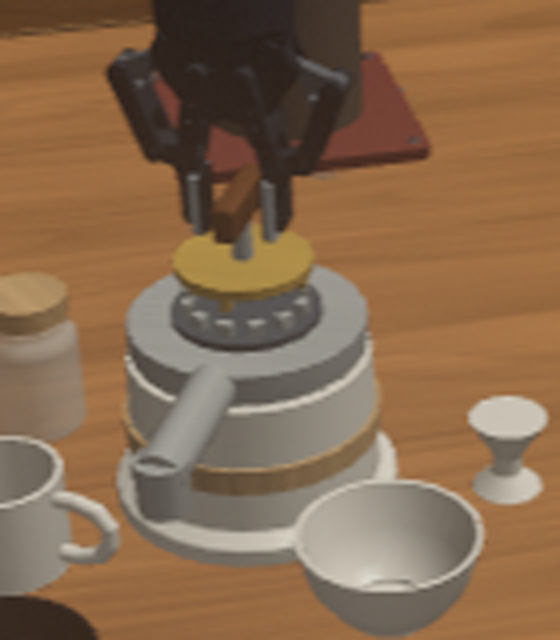

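The fingers straddle the bar at crop (238,200), clear of the disc. I close the grip.

>>> send_rows(steps=[[[0,0,0],0,0.02],[[0,0,0],0,0.01],[[0,0,0],0,0.005],[[0,0,0],0,0.005],[[0,0,0],0,0.005]], squeeze=60)

```text
t: 4.9
tool_pos: [516.3, -109.5, 171.9]
tool_rot: [-0.001, 0.973, -0.232, 0.001]
ft_force: [3.0, 4.0, 0.6]
width: 0.155
finger_force: 60.4
```

>>> send_rows(steps=[[[0,0,0.001],0,0.005],[[0,0,0.001],0,0.005],[[0,0,0],0,0.005]])

```text
t: 5.28
tool_pos: [516.4, -109.5, 170.0]
tool_rot: [-0.001, 0.973, -0.232, 0.001]
ft_force: [2.6, 6.0, 1.6]
width: 0.157
finger_force: 60.5
```

```bash
python3 - <<'E'
from h import *
st()
E
```

```text
t 5.28 p [ 516.4 -109.5  170. ] yaw -0.469 F [2.6 6.  1.6] M [ 0.51 -0.22 -0.01] w 0.157 60.5351722240448 q6 1.679096207500468
```

>>> send_rows(steps=[[[0,0,0.0005],0,0.005],[[0,0,0.0005],0,0.005],[[0,0,0],0,0.005]])

```text
t: 5.65
tool_pos: [516.4, -109.5, 169.1]
tool_rot: [-0.001, 0.973, -0.232, 0.001]
ft_force: [2.2, 4.7, 1.5]
width: 0.158
finger_force: 60.6
```

>>> send_rows(steps=[[[0,0,0.0005],0,0.005],[[0,0,0.0005],0,0.005],[[0,0,0],0,0.005]])

```text
t: 6.02
tool_pos: [516.3, -109.5, 168.0]
tool_rot: [-0.001, 0.973, -0.232, 0.001]
ft_force: [1.4, 6.0, 2.6]
width: 0.152
finger_force: 60.6
```

>>> send_rows(steps=[[[0,0,0.0005],0,0.005],[[0,0,0.0005],0,0.005],[[0,0,0],0,0.005]])

```text
t: 6.4
tool_pos: [516.3, -109.5, 167.1]
tool_rot: [-0.001, 0.973, -0.232, 0.001]
ft_force: [2.5, 5.1, 1.9]
width: 0.155
finger_force: 60.6
```

>>> send_rows(steps=[[[0,0,0.0005],0,0.005],[[0,0,0.0005],0,0.005],[[0,0,0],0,0.005]])

```text
t: 6.78
tool_pos: [516.3, -109.5, 166.1]
tool_rot: [-0.001, 0.973, -0.232, 0.001]
ft_force: [2.8, 5.0, 2.9]
width: 0.151
finger_force: 60.6
```

>>> send_rows(steps=[[[0,0,0.0005],0,0.005],[[0,0,0.0005],0,0.005],[[0,0,0],0,0.005]])

```text
t: 7.15
tool_pos: [516.3, -109.5, 165.0]
tool_rot: [-0.001, 0.973, -0.232, 0.001]
ft_force: [2.6, 4.9, 2.1]
width: 0.153
finger_force: 60.6
```

```bash
python3 - <<'E'
from h import *
st(); c=cam('top'); C=cloud(c); 
for n in 'top','scene':
    c=cam(n); C=cloud(c); im=c['img'].astype(int)
    d=np.hypot(C[...,0]-515.7,C[...,1]+110)
    m=(d<40)&(C[...,2]>125)&(C[...,2]<165)&(im[...,0]-im[...,2]>50)&(c['range_z']>0)
    print(n,m.sum(),np.percentile(C[m][:,2],[10,50,90]) if m.any() else '')
E
```

```text
t 7.15 p [ 516.3 -109.5  165. ] yaw -0.469 F [2.6 4.9 2.1] M [ 0.61 -0.23 -0.01] w 0.153 60.566906332969666 q6 1.6790927018955693
top 96 [146.29405296 148.89332721 151.14186086]
scene 401 [148.97535519 150.76288863 152.15037902]
```

>>> send_rows(steps=[[[0,0,0.0005],0,0.005],[[0,0,0.0005],0,0.005],[[0,0,0],0,0.005]])

```text
t: 7.68
tool_pos: [516.3, -109.5, 164.1]
tool_rot: [-0.001, 0.973, -0.232, 0.001]
ft_force: [2.0, 5.0, 1.8]
width: 0.154
finger_force: 60.6
```

>>> send_rows(steps=[[[0,0,0.0005],0,0.005],[[0,0,0],0,0.005]])

```text
t: 7.92
tool_pos: [516.3, -109.5, 163.6]
tool_rot: [-0.001, 0.973, -0.232, 0.001]
ft_force: [2.3, 6.1, 2.7]
width: 0.155
finger_force: 60.6
```

>>> send_rows(steps=[[[0,0,0.0005],0,0.005],[[0,0,0],0,0.005]])

```text
t: 8.18
tool_pos: [516.3, -109.5, 163.3]
tool_rot: [-0.001, 0.973, -0.232, 0.001]
ft_force: [0.9, 5.5, 3.5]
width: 0.154
finger_force: 60.8
```

>>> send_rows(steps=[[[0,0,0.0005],0,0.005],[[0,0,0],0,0.005]])

```text
t: 8.43
tool_pos: [516.4, -109.5, 163.0]
tool_rot: [-0.001, 0.973, -0.232, 0.001]
ft_force: [0.0, 4.8, 5.5]
width: 0.151
finger_force: 61.0
```

>>> send_rows(steps=[[[0,0,0.0005],0,0.005],[[0,0,0],0,0.005]])

```text
t: 8.68
tool_pos: [516.4, -109.5, 162.8]
tool_rot: [-0.001, 0.973, -0.232, 0.001]
ft_force: [-0.9, 5.6, 7.1]
width: 0.151
finger_force: 61.2
```

Tooth contact came at TCP z about 163.5 with a light load. I turn counter-clockwise under light pressure to find the mesh.

>>> send_rows(steps=[[[0,0,0.0004],-0.02,0.005],[[0,0,0],-0.03,0.005],[[0,0,0],-0.03,0.005],[[0,0,0],0,0.005]])

```text
t: 9.18
tool_pos: [516.4, -109.5, 162.6]
tool_rot: [-0.001, 0.981, -0.193, 0.001]
ft_force: [-0.8, 6.2, 8.1]
width: 0.153
finger_force: 61.5
```

>>> send_rows(steps=[[[0,0,0],-0.03,0.005],[[0,0,0],-0.03,0.005],[[0,0,0],0,0.005]])

```text
t: 9.55
tool_pos: [516.4, -109.5, 162.6]
tool_rot: [-0.001, 0.987, -0.164, 0.001]
ft_force: [-0.8, 6.0, 7.0]
width: 0.15
finger_force: 61.5
```

```bash
python3 - <<'E'
from h import *
st()
E
```

```text
t 9.55 p [ 516.4 -109.5  162.6] yaw -0.329 F [-0.8  6.   7. ] M [ 0.76  0.26 -0.02] w 0.15 61.45225167274475 q6 1.5388412656150623
```

>>> send_rows(steps=[[[0,0,0],-0.03,0.005],[[0,0,0],-0.03,0.005],[[0,0,0],0,0.005]])

```text
t: 9.93
tool_pos: [516.4, -109.5, 161.8]
tool_rot: [-0.001, 0.991, -0.134, 0.001]
ft_force: [1.7, 4.6, 2.2]
width: 0.15
finger_force: 60.7
```

>>> send_rows(steps=[[[0,0,0],-0.03,0.005],[[0,0,0],-0.03,0.005],[[0,0,0],0,0.005]])

```text
t: 10.3
tool_pos: [516.4, -109.5, 161.8]
tool_rot: [-0.001, 0.995, -0.104, 0.001]
ft_force: [1.1, 5.4, 3.0]
width: 0.153
finger_force: 60.7
```

>>> send_rows(steps=[[[0,0,0],-0.03,0.005],[[0,0,0],-0.03,0.005],[[0,0,0],0,0.005]])

```text
t: 10.68
tool_pos: [516.4, -109.5, 161.8]
tool_rot: [-0.001, 0.997, -0.074, 0.001]
ft_force: [1.8, 4.7, 1.3]
width: 0.157
finger_force: 60.6
```

```bash
python3 - <<'E'
from h import *
st()
E
```

```text
t 10.68 p [ 516.4 -109.5  161.8] yaw -0.149 F [1.8 4.7 1.3] M [ 0.6  -0.24 -0.09] w 0.157 60.64494252204895 q6 1.3589703886202027
```

It dropped in at yaw about -0.27: force fell and z went down 0.8 mm. I press gently.

>>> send_rows(steps=[[[0,0,0.0005],0.01,0.005],[[0,0,0.0005],-0.01,0.005],[[0,0,0],0,0.005]])

```text
t: 11.05
tool_pos: [516.4, -109.5, 161.0]
tool_rot: [-0.001, 0.997, -0.074, 0.001]
ft_force: [1.2, 5.3, 2.7]
width: 0.155
finger_force: 61.0
```

>>> send_rows(steps=[[[0,0,0.0005],0.01,0.005],[[0,0,0.0005],-0.01,0.005],[[0,0,0],0,0.005]])

```text
t: 11.42
tool_pos: [516.4, -109.5, 160.0]
tool_rot: [-0.001, 0.997, -0.074, 0.001]
ft_force: [1.7, 5.4, 3.8]
width: 0.157
finger_force: 61.0
```

>>> send_rows(steps=[[[0,0,0.0005],0.01,0.005],[[0,0,0.0005],-0.01,0.005],[[0,0,0],0,0.005]])

```text
t: 11.8
tool_pos: [516.4, -109.5, 159.1]
tool_rot: [-0.001, 0.997, -0.074, 0.001]
ft_force: [-0.1, 5.1, 4.3]
width: 0.152
finger_force: 61.1
```

```bash
python3 - <<'E'
from h import *
st(); c=cam('top'); save(c,'e.png',(280,150,440,310),4)
C=cloud(c); z=C[...,2]; d=np.hypot(C[...,0]-515.7,C[...,1]+110)
sp=C[(d>85)&(d<160)&(z>95)&(z<135)]; print(len(sp),sp.mean(0), np.arctan2(np.median(sp[:,1])+110,np.median(sp[:,0])-515.7))
c=cam('scene'); save(c,'f.png',(215,110,355,270),4)
E
```

```text
t 11.8 p [ 516.4 -109.5  159.1] yaw -0.149 F [-0.1  5.1  4.3] M [ 0.68 -0.05 -0.2 ] w 0.152 61.09229385852814 q6 1.3592372621385855
189 [ 638.68435748 -166.6352844   119.25772167] -0.42154834275846376
```

View pics/f.png

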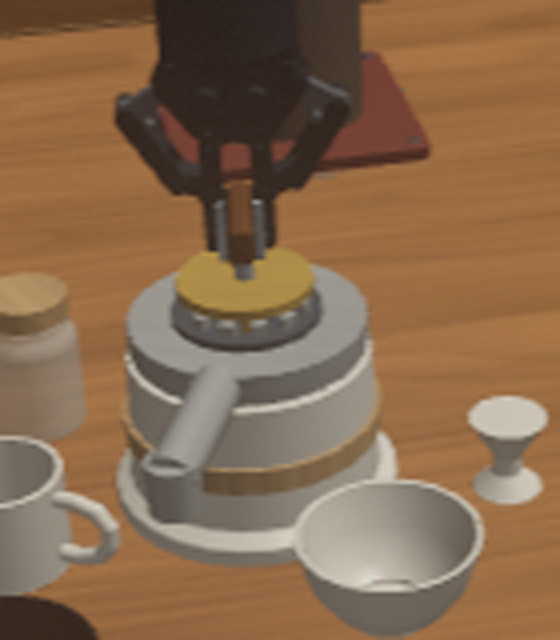

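The dogs sit among the teeth and the disc is almost on the gear; the spout has moved only slightly. I keep pressing to the stop.

>>> send_rows(steps=[[[0,0,0.0005],0.01,0.005],[[0,0,0.0003],-0.01,0.005],[[0,0,0],0,0.005]])

```text
t: 12.28
tool_pos: [516.4, -109.5, 158.2]
tool_rot: [-0.001, 0.997, -0.074, 0.001]
ft_force: [0.7, 6.0, 5.0]
width: 0.15
finger_force: 61.0
```

>>> send_rows(steps=[[[0,0,0.0005],0.01,0.005],[[0,0,0],-0.01,0.005],[[0,0,0],0,0.005]])

```text
t: 12.65
tool_pos: [516.4, -109.5, 157.6]
tool_rot: [-0.001, 0.997, -0.074, 0.001]
ft_force: [0.9, 5.0, 3.3]
width: 0.156
finger_force: 60.8
```

>>> send_rows(steps=[[[0,0,0.0005],0.01,0.005],[[0,0,0],-0.01,0.005],[[0,0,0],0,0.005]])

```text
t: 13.02
tool_pos: [516.4, -109.5, 157.5]
tool_rot: [-0.001, 0.997, -0.074, 0.001]
ft_force: [-0.0, 6.2, 5.8]
width: 0.158
finger_force: 61.2
```

>>> send_rows(steps=[[[0,0,0.0005],0.01,0.005],[[0,0,0],-0.01,0.005],[[0,0,0],0,0.005]])

```text
t: 13.4
tool_pos: [516.5, -109.5, 157.5]
tool_rot: [-0.001, 0.997, -0.074, 0.001]
ft_force: [-0.8, 6.2, 8.6]
width: 0.151
finger_force: 61.6
```

```bash
cat >> h.py <<'E'
def spout():
    for n in('top','scene'):
        c=cam(n); C=cloud(c); z=C[...,2]; dx=C[...,0]-515.7;dy=C[...,1]+110;d=np.hypot(dx,dy);a=np.arctan2(dy,dx)
        m=(d>80)&(d<166)&(z>95)&(z<130)&(c['range_z']>0)&(a>-.8)&(a<.8); print(n,m.sum(),'spout ang',np.median(a[m]),'rmax',d[m].max() if m.any() else 0)
        b=(d>90)&(d<220)&(z>48)&(z<62)&(a>0)&(a<.8); 
        if b.any():
            x=C[b]; print('bowl rim',cv2.minEnclosingCircle(x[:,:2].astype(np.float32)))
E
python3 - <<'E'
from h import *
st(); spout()
E
```

```text
t 13.4 p [ 516.5 -109.5  157.5] yaw -0.149 F [-0.8  6.2  8.6] M [ 0.78  0.36 -0.16] w 0.151 61.623616218566895 q6 1.359264557106975
top 199 spout ang -0.41627696165615286 rmax 163.72360827379967
bowl rim ((658.185546875, -60.14455032348633), 51.57582092285156)
scene 448 spout ang -0.39179757670121507 rmax 165.89679575719907
bowl rim ((658.0390014648438, -62.410587310791016), 53.592647552490234)
```

The knob is on its stop. I turn the spout to the bowl, about +0.74 rad, doing most of it first.

>>> send_rows(steps=[[[0,0,0],-0.03,0.005],[[0,0,0],-0.06,0.005],[[0,0,0],-0.06,0.005],[[0,0,0],-0.06,0.005],[[0,0,0],-0.06,0.005],[[0,0,0],-0.06,0.005],[[0,0,0],-0.06,0.005],[[0,0,0],-0.06,0.005],[[0,0,0],-0.06,0.005],[[0,0,0],-0.06,0.005],[[0,0,0],-0.03,0.005],[[0,0,0],0,0.005]])

```text
t: 15.0
tool_pos: [516.5, -109.4, 157.5]
tool_rot: [-0.0, 0.975, 0.224, 0.001]
ft_force: [-0.7, 6.9, 8.3]
width: 0.154
finger_force: 61.6
```

```bash
python3 - <<'E'
from h import *
st(); spout()
E
```

```text
t 15.0 p [ 516.5 -109.4  157.5] yaw 0.451 F [-0.7  6.9  8.3] M [ 0.82  0.28 -0.1 ] w 0.154 61.60606384277344 q6 0.7589513417367793
top 251 spout ang 0.20636238105197505 rmax 164.75533581906078
bowl rim ((658.2700805664062, -59.79634475708008), 51.27027130126953)
scene 443 spout ang 0.13558114593585618 rmax 165.85764358428742
bowl rim ((659.103759765625, -60.144439697265625), 52.51974868774414)
```

>>> send_rows(steps=[[[0,0,0],-0.04,0.005],[[0,0,0],-0.05,0.005],[[0,0,0],-0.05,0.005],[[0,0,0],0,0.005],[[0,0,0],0,0.005]])

```text
t: 15.72
tool_pos: [516.5, -109.4, 157.5]
tool_rot: [-0.0, 0.957, 0.291, 0.001]
ft_force: [-1.8, 7.3, 9.0]
width: 0.156
finger_force: 61.6
```

```bash
python3 - <<'E'
from h import *
st(); spout(); c=cam('top'); save(c,'g.png',(280,150,440,310),4)
E
```

```text
t 15.72 p [ 516.5 -109.4  157.5] yaw 0.591 F [-1.8  7.3  9. ] M [ 0.81  0.17 -0.02] w 0.156 61.60310447216034 q6 0.6191428607717672
top 318 spout ang 0.3440020538646789 rmax 164.45012605156592
bowl rim ((658.2835083007812, -59.75099563598633), 51.24473190307617)
scene 464 spout ang 0.26400454242504945 rmax 165.28154074039185
bowl rim ((660.3580932617188, -61.03509521484375), 53.00566482543945)
```

View pics/g.png

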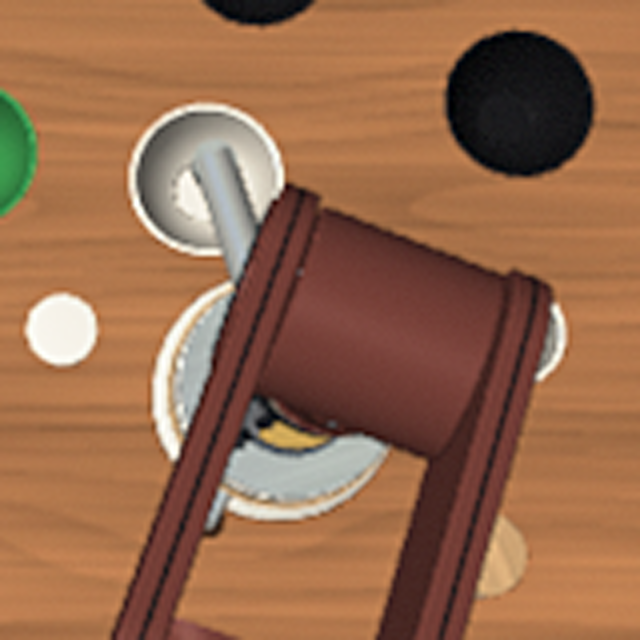

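The spout tip at crop (212,155) stands over the bowl at (206,180), within about 5–10 mm once its height is allowed for. I release and lift off.

>>> send_rows(steps=[[[0,0,-0.0006],0,0.005],[[0,0,0],0,0.03],[[0,0,0],0,0.05],[[0,0,0],0,0.05],[[0,0,0],0,0.05],[[0,0,-0.01],0,0.05],[[0,0,-0.02],0,0.05],[[0,0,-0.03],0,0.05],[[0,0,-0.03],0,0.05],[[0,0,-0.03],0,0.05],[[0,0,0],0,0.05]])

```text
t: 17.25
tool_pos: [517.1, -111.2, 280.0]
tool_rot: [0.002, 0.957, 0.291, 0.003]
ft_force: [0.2, -0.1, 0.3]
width: 0.585
finger_force: 0.0
```

>>> send_rows(steps=[[[-0.04,0,0],0,0.05],[[-0.05,0,0],0,0.05],[[-0.05,0,0],0,0.05],[[-0.04,0,0],0,0.05],[[0,0,0],0,0.05],[[0,0,0],0,0.05]])

```text
t: 18.0
tool_pos: [366.0, -210.6, 275.8]
tool_rot: [-0.0, 0.957, 0.291, 0.0]
ft_force: [0.7, 0.2, -0.1]
width: 0.589
finger_force: 0.0
```

```bash
python3 - <<'E'
from h import *
st(); spout(); c=cam('top'); save(c,'k.png',(280,150,440,310),4)
C=cloud(c); z=C[...,2]; d=np.hypot(C[...,0]-515.7,C[...,1]+110)
for lo,hi in((130,165),(175,215)):
    m=(d<42)&(z>lo)&(z<hi); print(lo,m.sum(),np.median(z[m]) if m.any() else 0)
E
```

```text
t 18.0 p [ 366.  -210.6  275.8] yaw 0.59 F [ 0.7  0.2 -0.1] M [-0.05 -0.02 -0.02] w 0.589 0.0 q6 0.2709236750198786
top 349 spout ang 0.33492066671589793 rmax 164.1616102754942
bowl rim ((657.81201171875, -59.81295394897461), 51.2396354675293)
scene 458 spout ang 0.26412432294294386 rmax 165.72323106718906
bowl rim ((658.786865234375, -61.65028762817383), 53.37266159057617)
130 653 141.37031434965846
175 161 185.50521830184576
```

View pics/k.png

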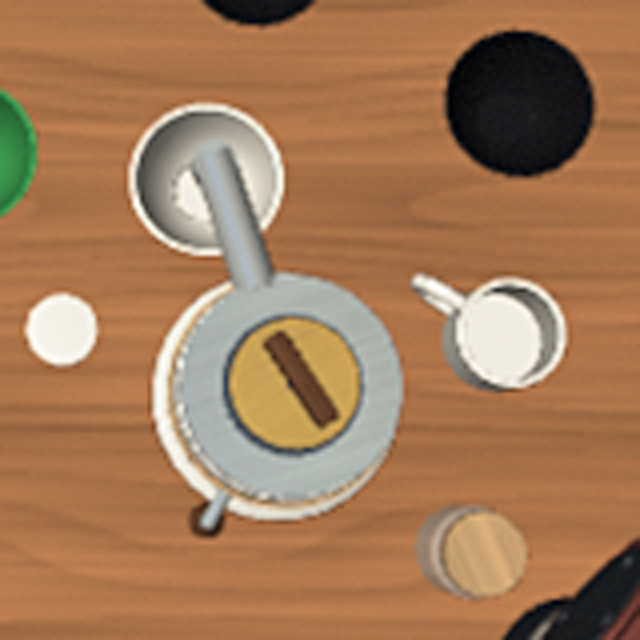

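The knob is down (it dropped 14.3 mm from its start and rests on the stop), the spout stands over the bowl, nothing else has moved and the arm is clear. I hand it in.

```bash
python3 -c "
from rig import r
print(r.job_done())"
```

```text
the job is handed in; nothing more can be done
None
```

The job is handed in at about 18 s of the 42 s: by my measurements the knob is home in gear, the spout is over the white bowl to within about 10 mm, and the gripper is clear; no verdict was returned.

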